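# Lift the plain round ring gauge out of its block and check-weigh it

### The arm

A 6-joint arm with a two-finger parallel gripper is mounted at the origin on the work surface. World frame = base frame: x ahead of the robot, y to its left, z up, the work surface at z = 0. Lengths are in m, angles in rad, forces in N, time in s.
With the tool pointing down it reaches from about 0.3 to 0.775 m from the base axis. Payload 14.6 kg.
Tool frame: the origin (TCP) lies at the very end of the fingers, on their centre line; the grasp point (between the pads) lies 19 mm behind it; z points along the fingers, y is the line along which they close (so a half turn about z gives the same grasp; the last joint's range is limited). The gripper opens to 94 mm and grips with 3 to 60 N. Pads are 16 mm wide; open, the fingers measure 119 mm over their backs; the gripper's body (75 mm by 177 mm) begins 78 mm behind the grasp point.
Start: joints at [-1.318, 0.3, 1.521, -0, 1.321, -0.067], TCP at [0.173, -0.522, 0.185] pointing down, gripper open.
Joint ranges: [-3.03, 3.03], [-0.79, 2.21], [0.23, 2.52], [-1.04, 4.18], [0, 3.07], [-2.55, 2.55]. Speed limits (rad/s): [2.22, 2.22, 2.57, 3.14, 3.14, 3.14].

### API

Orientations are given as [roll, pitch, yaw] about the fixed x, y, z axes, in that order (R = Rz(yaw) Ry(pitch) Rx(roll)).
In Python, from station import telemetry, cams, hand_in, nets gives the robot as it stands.
- The arm moves only by the tool move_arm, never from a script. Its argument "increments" is a list of rows, each a list of 4 numbers: the shift along the tool's x, y, z in m, then the turn about the tool's z in rad. In form: [[tx, ty, tz, roll], ...]. A call has 1 to 20 rows; each row shifts and turns the commanded pose from where the row before left it, along the tool's axes as they then stand; what a row does not reach is not made up. A row lasts 1/8 s, in which the tool goes at most 62.5 mm and 10.7 degrees, less where a joint would pass 70% of its speed; a pose out of reach is approached as far as the arm can. A call is refused whole if a number of a shift passes 0.0625 or a number of a turn 0.188, either way. A call with a gripper value outside its range is refused whole. "grip" is the opening, from 0 (shut) to 1 (fully open), set as the call begins (left out, the last holds). The fingers move at their own pace and stop on an object; "force" is the grip in N (left out, the last holds). Time passes only in rows, so rows that do not move let the fingers close. It gives the time, the measured TCP pose, the force, the opening and the grip force at its end, in the units of the state.
- telemetry.get_obs(): the state, without advancing time (a new reading comes with each control period).
- cams.camera(name): name is "side" or "top"; returns the picture (384x512x3 uint8, blue, green, red); there is no depth.
- cams.camera_model(name): a dict with "intrinsics" (3x3 intrinsics, pixels), "xyz" and "attitude" of the camera in the world. Camera axes: x right, y up, looking along -z (the intrinsics and any distortion apply to the point x, -y, -z); pixel columns grow to the right and rows downward; lengths in m; the calibration is good to about 2 mm. A picture is of the moment at which its call begins. camera_model takes no time and is no camera call.
- hand_in(): hands the job in; it is judged then, once.
Trained networks look in the newest picture that a camera, given by its name, has taken for a name from the list of things; names that differ only in an ending like _2 or _b are one class to them, and where a whole thing is asked for, a point or a joint stands for the part that bears it (a point fixed in the world has none). Each returns a list of dicts, best first, with "conf" (0 to 1); they miss things now and then, are a little off and sometimes report something else, mostly with a low value. They report only what shows in the picture. A call takes as long as a camera call. They do not tell look-alikes from the thing itself.
- nets.search_frame(camera, query): "extent" ([left, top, right, bottom] in pixels, round what is visible of it).
- nets.mark_of(camera, query): "centre" ([column, row] in pixels: a listed point, or the origin of a listed thing).
The state is a dict: "time_s": time; "qpos": joint angles; "joint_vel": joint speeds; "tau": joint torques, N m; "ee_pos": TCP position; "eef_rot": TCP orientation; "force": force on the tool from outside, world axes, zero at the start; "moment": the same for the moment, N m; "grip_width": finger opening in m; "grip_force": force on a finger pad.
Only numpy, scipy, OpenCV 4.12 (cv2) and the standard library are available. Lean on these libraries where they do the work, as an engineer would, in place of code of your own. Each camera call takes 0.05 s, during which the arm holds its last target. There are 200 camera calls.

### The job

Three steel ring gauges stand in the deep wells of the black block. Lift the plain round one, which keeps its full thickness right up to its top, straight out and stand it upright in the middle of the round pan of the bench balance: set it down, do not drop it. Leave the other two gauges in their wells.

Things in the scene. Friction and masses are not known exactly. Their poses are not given: they have to be found in the camera images.
- round_gauge_mid (a point): Centre, half-way up, of the gauge to weigh: a plain steel cylinder 24 mm in diameter, 105 mm tall, 0.25 to 0.47 kg, z axis up along it. It stands in a well 25.6 mm wide and 55 mm deep, foot 10 mm above the bench, so its top 50 mm stand proud of the fixed black block, whose upper face is 65 mm above the bench (2.5 mm above this point). It leaves the well only straight up.
- square_gauge_mid (a point): Centre, half-way up, of a gauge to leave: a 24 mm round steel shank up to 5 mm above the block, then a square bar 16 x 16 mm, 34 mm high; 94 mm tall, top 104 mm above the bench. The three gauges stand in any order in three equal wells in a straight row, 70 mm apart, along the middle of the block (64 mm wide, 204 mm long, 65 mm high).
- slim_gauge_mid (a point): Centre, half-way up, of a gauge to leave: a 24 mm round steel shank up to 5 mm above the block, then a slim round pin 10 mm in diameter, 34 mm high; 94 mm tall, top 104 mm above the bench.
- pan_mid (a point): Centre of the upper face of the balance's round steel pan, 110 mm in diameter, 50 mm above the bench; z up. The balance (white, 220 x 170 mm, fixed, the pan does not give) has its display beside the pan, lower than the pan.
Things that resemble listed ones, but are neither listed nor needed, are in the scene too. What is shaped like the part that bears round_gauge_mid but green or purple is not meant.

How it is judged:
On the way:
1. the plain round gauge is held by the fingers, upright (within 15 degrees) and clear above its well (height (world z) of round_gauge_mid above 0.125 m and angle between round_gauge_mid's own z axis and vertical below 0.26 rad and contact force between the fingers and round_gauge above 0.5 N), for 0.1 s.
At the end, for the whole second after the job is handed in: The plain round gauge stands released and at rest on the balance pan, its axis within 20 mm of the pan's centre and within 10 degrees of upright, its centre 52.5 mm (within 6 mm) above the pan; the square and the slim gauge are still in their wells, within 15 mm of where they began (horizontal distance between round_gauge_mid and pan_mid below 0.02 m and z of round_gauge_mid in the frame of pan_mid between 0.0465 and 0.0585 m and angle between round_gauge_mid's own z axis and vertical below 0.17 rad and linear speed of round_gauge below 0.02 m/s and contact force between the fingers and round_gauge below 0.1 N and distance of each of square_gauge_mid, slim_gauge_mid from where it was at the start of the episode below 0.015 m); the robot touches nothing.
It fails at once if the round gauge is let go over the pan with its foot more than about 15 mm above the pan (dropped) (horizontal distance between round_gauge_mid and pan_mid below 0.055 m and z of round_gauge_mid in the frame of pan_mid above 0.0675 m and contact force between the fingers and round_gauge below 0.05 N).
It fails at once if the square or the slim gauge is lifted or moved by more than 25 mm (distance of any of square_gauge_mid, slim_gauge_mid from where it was at the start of the episode above 0.025 m).
It also fails if it takes over 42 s, if anything falls off the work surface, if the arm or the gripper's body presses on something with over 40 N, if the wrist force passes 120 N, or if a joint passes its speed limit or range.

## Working session

There is one attempt and no reset: what is moved stays moved. The work goes in short steps, Python scripts to look and compute and a tool call to move; the robot and the scene stay as the last step left them, time stands still between calls to the robot, and variables do not carry over. Pictures are saved under pics/ and viewed, at most 10 in all, crops included, and the job is handed in when it is done.

Besides the shell and the picture viewer there is one more tool, called after "Call:" by a JSON object that holds its "method" and its "body", one argument or row to a line. move_arm: Moves the arm, as the interface text tells. Its arguments: {"type":"object","properties":{"increments":{"type":"array"},"grip":{"type":"number"},"force":{"type":"number"}},"required":["increments"]}

```bash
mkdir -p pics; python3 - <<'E'
from station import telemetry, cams, nets
import cv2, numpy as np
o=telemetry.get_obs(); print(o['time_s'],o['ee_pos'],o['eef_rot'],o['grip_width'],o['force'])
ims=[]
for c in ['side','top']:
    im=cams.camera(c); cv2.imwrite(f'pics/{c}0.png',im); 
    print(c,cams.camera_model(c))
    for q in ['round_gauge_mid','square_gauge_mid','slim_gauge_mid','pan_mid']:
        print(q,[(np.round(d['centre']),round(d['conf'],2)) for d in nets.mark_of(c,q)][:5])
E
```

```text
0.0 [ 0.17282804 -0.52184295  0.18410049] [-3.14046085e+00 -9.21109971e-05  3.19761181e-01] 0.09432918746534635 [ 0.0130137  -0.45526784  0.60832547]
side {'intrinsics': array([[353.43916397,   0.        , 253.96021477],
       [  0.        , 353.43916397, 192.29140839],
       [  0.        ,   0.        ,   1.        ]]), 'xyz': array([0.37639382, 0.58105126, 0.45849875]), 'attitude': array([ 0.97698733,  0.01126148, -2.92702174])}
round_gauge_mid [(array([312., 214.]), 0.86), (array([234., 199.]), 0.61), (array([271., 231.]), 0.55), (array([255., 145.]), 0.47)]
square_gauge_mid [(array([230., 290.]), 0.86)]
slim_gauge_mid [(array([252., 259.]), 0.66)]
pan_mid [(array([249., 146.]), 0.85)]
top {'intrinsics': array([[373.78743964,   0.        , 261.0946073 ],
       [  0.        , 373.78743964, 186.14781352],
       [  0.        ,   0.        ,   1.        ]]), 'xyz': array([0.39430037, 0.00847545, 0.7592652 ]), 'attitude': array([ 0.13486259,  0.02221652, -1.5457668 ])}
round_gauge_mid [(array([208., 207.]), 0.68), (array([248., 243.]), 0.65), (array([258., 159.]), 0.61)]
square_gauge_mid [(array([142., 180.]), 0.64)]
slim_gauge_mid [(array([173., 195.]), 0.53)]
pan_mid [(array([389., 146.]), 0.75)]
```

View pics/side0.png

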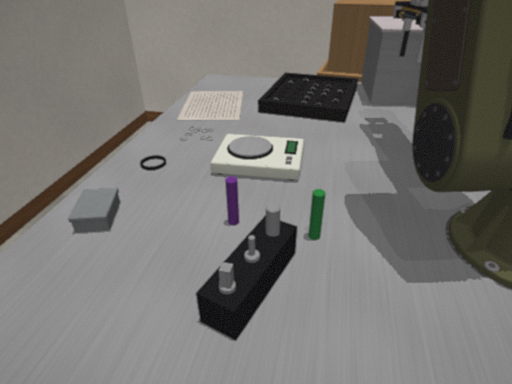

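View pics/top0.png

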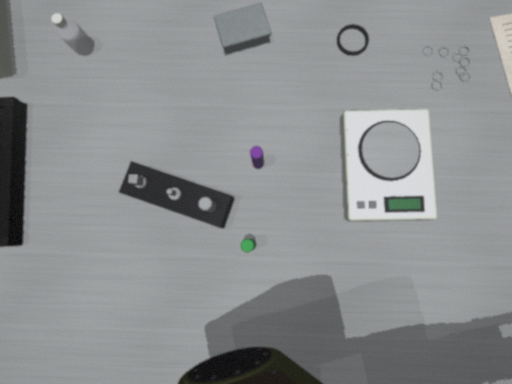

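In the pictures, the candidates for the round gauge are:
- **Green cylinder:** side (312,214), top (248,243). It is free-standing and the wrong colour.
- **Purple cylinder:** side (234,199), top (258,159). Also free-standing and the wrong colour.
- **Grey cylinder:** side (271,231), top (208,207), in the end well of the block. This one fits, because it is steel, in a well and full width to its top.

The square gauge is at side (230,290) and the slim one at side (252,259). The pan is at side (249,146), top (389,150). I'll triangulate these and confirm with one enlarged crop.

```bash
cat > h.py <<'E'
import numpy as np, cv2
from scipy.spatial.transform import Rotation as Ro
from station import cams
def PM(c):
    m=cams.camera_model(c); R=Ro.from_euler('xyz',m['attitude']).as_matrix()@np.diag([1,-1,-1])
    return m['intrinsics'],R,np.array(m['xyz'])
def proj(c,p):
    K,R,t=PM(c); q=K@R.T@(np.array(p)-t); return q[:2]/q[2]
def onz(c,uv,z):
    K,R,t=PM(c); d=R@np.linalg.inv(K)@np.array([*uv,1.]); return t+d*(z-t[2])/d[2]
def tri(us,ut):
    A=[]
    for c,uv in (('side',us),('top',ut)):
        K,R,t=PM(c); P=K@np.c_[R.T,-R.T@t]; A.append(P)
    X=cv2.triangulatePoints(A[0],A[1],np.array(us,float),np.array(ut,float)).ravel(); return X[:3]/X[3]
E
python3 - <<'E'
from h import *
np.set_printoptions(precision=4,suppress=True)
for n,s,t,z in [('round',(271,231),(208,207),.0625),('sq',(230,290),(142,180),.057),('slim',(252,259),(173,195),.057),('pan',(249,146),(389,150),.05),('roundtop',(273,207),(205,204),.115),('purple',(234,199),(258,159),.0525),('green',(312,214),(248,243),.0525)]:
    print(n,tri(s,t),onz('side',s,z),onz('top',t,z))
a=cv2.imread('pics/side0.png')[165:345,180:340]; b=cv2.imread('pics/top0.png')[130:260,100:280]
a=cv2.resize(a,(400,450),interpolation=3); b=cv2.resize(b,(400,289),interpolation=3)
b=cv2.copyMakeBorder(b,0,161,0,0,0); cv2.imwrite('pics/c0.png',np.hstack([a,b]))
# pan ellipse in top image
im=cv2.imread('pics/top0.png'); p=[proj('top',onz('top',(389,150),.05)+[.055*np.cos(q),.055*np.sin(q),0]) for q in np.arange(0,6.28,1.57)]; print(p)
E
```

```text
round [0.4485 0.1243 0.0667] [0.4515 0.1194 0.0625] [0.4468 0.1248 0.0625]
sq [0.4921 0.254  0.0575] [0.4877 0.2537 0.057 ] [0.496  0.2548 0.057 ]
slim [0.4684 0.192  0.0627] [0.4702 0.1863 0.057 ] [0.4685 0.1935 0.057 ]
pan [ 0.5674 -0.2186  0.0475] [ 0.5674 -0.214   0.05  ] [ 0.5658 -0.2179  0.05  ]
roundtop [0.4483 0.1214 0.1156] [0.4489 0.1206 0.115 ] [0.448  0.1215 0.115 ]
purple [0.5409 0.0336 0.0584] [0.543  0.0256 0.0525] [0.5425 0.0339 0.0525]
green [0.3841 0.0483 0.0558] [0.3866 0.0441 0.0525] [0.3819 0.0484 0.0525]
[array([388.4124, 122.3598]), array([360.2649, 149.426 ]), array([389.5534, 178.2104]), array([417.8485, 150.6208])]
```

View pics/c0.png

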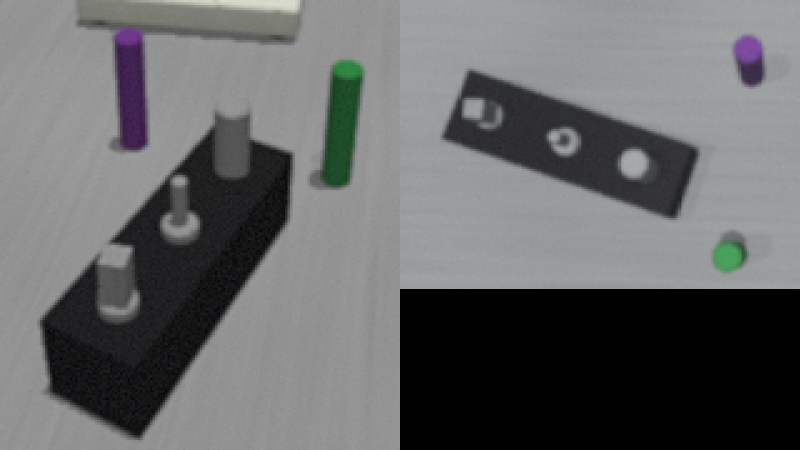

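The crop confirms it. The end-well steel cylinder, side (271,231) and top (208,207), keeps its full width to its top. The middle one (252,259) is the slim pin and the far one (230,290) is the square bar. The round gauge is at about (0.448, 0.122) and the pan at about (0.567, -0.217). I'll go above the gauge with the fingers closing across the row, at yaw of about 1.25.

Call:
{"method": "move_arm", "body": {
  "increments": [
    [0.033,-0.0375,0,0],
    [0.033,-0.0375,0,0],
    [0.033,-0.0375,0,0],
    [0.033,-0.0375,0,0],
    [0.033,-0.0375,0,0],
    [0.033,-0.0375,0,0],
    [0.033,-0.0375,0,0],
    [0.033,-0.0375,0,0],
    [0.033,-0.0375,0,0],
    [0.033,-0.0375,0,0],
    [0.033,-0.0375,0,0],
    [0.033,-0.0375,0,0],
    [0.033,-0.0375,0,0],
    [0.033,-0.0375,0,0],
    [0,0,0,-0.155],
    [0,0,0,-0.155],
    [0,0,0,-0.155],
    [0,0,0,-0.155],
    [0,0,0,-0.155],
    [0,0,0,-0.155]
  ],
  "grip": 1,
  "force": 30
}}

```text
time_s: 3.0
ee_pos: [0.4464, 0.1215, 0.1847]
eef_rot: [3.141, -0.0, 1.255]
force: [0.2, 0.2, -0.4]
grip_width: 0.0938
grip_force: 0.0
```

```bash
python3 - <<'E'
from h import *
from station import telemetry,nets
np.set_printoptions(precision=4,suppress=True)
o=telemetry.get_obs(); print(o['time_s'],o['ee_pos'],o['eef_rot'])
out=[]
for c in ['side','top']:
    im=cams.camera(c)
    for q in ['round_gauge_mid','pan_mid']: print(c,q,[(np.round(d['centre'],1),round(d['conf'],2)) for d in nets.mark_of(c,q)], [np.round(d['extent'],0) for d in nets.search_frame(c,q)])
    e=o['ee_pos']
    for z in (.115,.065): print(z,proj(c,[e[0],e[1],z]))
    u,v=proj(c,[*e[:2],.1]).astype(int)
    s=im[max(v-90,0):v+70,max(u-80,0):u+80]; out.append(cv2.resize(s,(400,400),interpolation=3)); print(max(u-80,0),max(v-90,0),s.shape)
cv2.imwrite('pics/c1.png',np.hstack(out))
E
```

```text
3.0 [0.4464 0.1215 0.1847] [ 3.1414 -0.      1.2549]
side round_gauge_mid [(array([311.3, 217.8]), 0.85), (array([233.4, 203.4]), 0.75), (array([271.5, 229.4]), 0.63)] [array([229., 171., 238., 225.]), array([265., 206., 277., 237.]), array([306., 190., 324., 241.])]
side pan_mid [(array([250.3, 145.7]), 0.89), (array([251.4, 258.2]), 0.27)] [array([210., 134., 306., 181.])]
0.115 [274.3617 207.5169]
0.065 [273.7467 231.0415]
194 124 (160, 160, 3)
top round_gauge_mid [(array([255.7, 157. ]), 0.8), (array([247. , 244.3]), 0.75), (array([207.7, 208.7]), 0.5)] [array([252., 142., 263., 170.]), array([240., 239., 256., 254.]), array([205., 198., 219., 214.])]
top pan_mid [] [array([339., 105., 436., 225.])]
0.115 [204.9444 204.8832]
0.065 [209.5263 207.154 ]
126 115 (160, 160, 3)
```

View pics/c1.png

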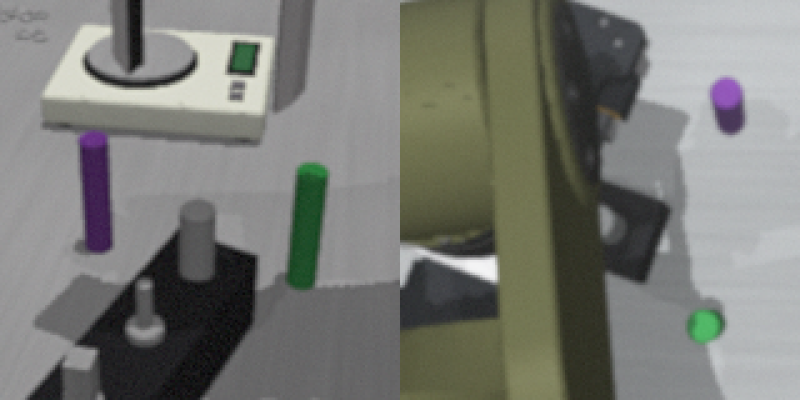

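The picture shows the gauge upright in its well at side (272,222), about 1.5 px left of where the TCP projects. That means x should shift by about +1.7 mm. I'll correct that and descend.

Call:
{"method": "move_arm", "body": {
  "increments": [
    [0.0005,0.0017,0.016,0],
    [0,0,0.016,0],
    [0,0,0.016,0],
    [0,0,0.016,0],
    [0,0,0.016,0],
    [0,0,0.016,0],
    [0,0,0.01,0],
    [0,0,0.005,0],
    [0,0,0,0],
    [0,0,0,0]
  ]
}}

```text
time_s: 4.75
ee_pos: [0.4485, 0.1215, 0.0741]
eef_rot: [3.141, -0.0, 1.25]
force: [0.6, -0.5, 0.2]
grip_width: 0.0939
grip_force: 0.0
```

Call:
{"method": "move_arm", "body": {
  "increments": [
    [0,0,0,0],
    [0,0,0,0],
    [0,0,0,0],
    [0,0,0,0],
    [0,0,0,0],
    [0,0,0,0],
    [0,0,0,0],
    [0,0,0,0],
    [0,0,0,0],
    [0,0,0,0]
  ],
  "grip": 0,
  "force": 30
}}

```text
time_s: 6.0
ee_pos: [0.4483, 0.1214, 0.0737]
eef_rot: [3.141, -0.0, 1.25]
force: [1.1, -0.5, -0.8]
grip_width: 0.0235
grip_force: 30.0
```

Gripped on the 24 mm width with little side force. Now lifting straight up.

Call:
{"method": "move_arm", "body": {
  "increments": [
    [0,0,-0.005,0],
    [0,0,-0.005,0],
    [0,0,-0.01,0],
    [0,0,-0.01,0],
    [0,0,-0.01,0],
    [0,0,-0.01,0],
    [0,0,-0.01,0],
    [0,0,-0.01,0],
    [0,0,-0.01,0],
    [0,0,-0.01,0],
    [0,0,-0.01,0],
    [0,0,-0.01,0],
    [0,0,-0.01,0],
    [0,0,0,0],
    [0,0,0,0]
  ],
  "force": 40
}}

```text
time_s: 7.88
ee_pos: [0.448, 0.1214, 0.1934]
eef_rot: [-3.141, 0.0, 1.25]
force: [-0.2, -0.0, -3.0]
grip_width: 0.0231
grip_force: 40.0
```

```bash
python3 - <<'E'
from h import *
from station import telemetry,nets
np.set_printoptions(precision=4,suppress=True)
o=telemetry.get_obs(); print(o['time_s'],o['ee_pos'],o['force'],o['moment'],o['grip_width'],o['grip_force'])
im=cams.camera('side'); cv2.imwrite('pics/c2.png',cv2.resize(im[60:330,150:400],None,fx=2.2,fy=2.2))
e=o['ee_pos']
print(proj('side',e),proj('side',e-[0,0,.063]),proj('side',e+[0,0,.042]))
print([(np.round(d['centre'],1),round(d['conf'],2)) for d in nets.mark_of('side','round_gauge_mid')])
im=cams.camera('top')
print([(np.round(d['centre'],1),round(d['conf'],2)) for d in nets.mark_of('top','pan_mid')])
# pan ellipse fit
a=cv2.imread('pics/top0.png'); hsv=cv2.cvtColor(a,cv2.COLOR_BGR2GRAY)[115:188,350:430]
m=(hsv<175).astype(np.uint8); n,l,st,ce=cv2.connectedComponentsWithStats(m); 
for i in np.argsort(-st[1:,4])[:2]+1: print(st[i],ce[i]+[350,115],onz('top',ce[i]+[350,115],.05))
E
```

```text
7.875 [0.448  0.1214 0.1934] [-0.197  -0.0064 -3.0116] [-0.0202 -0.0353 -0.0294] 0.02306994017994723 39.97676018974744
[274.4186 165.555 ] [273.5909 199.6873] [275.0341 140.1766]
[(array([233.5, 198.4]), 0.92), (array([313. , 215.6]), 0.86), (array([272.6, 171.4]), 0.79)]
[(array([387.7, 146.5]), 0.57)]
[   8    5   63   62 3026] [388.9931 150.3249] [ 0.5652 -0.2179  0.05  ]
[79  0  1  2  2] [429.  115.5] [ 0.636  -0.2966  0.05  ]
```

View pics/c2.png

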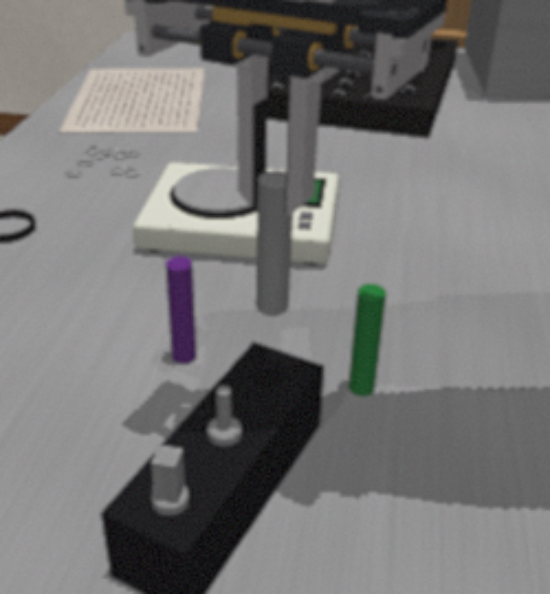

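The gauge is held upright, its foot at side (274,202), about 0.13 m above the bench. The other two gauges are still in their wells at side (252,253) and (227,284). The pan centre from the ellipse is about (0.566, -0.217), so I'm carrying it there.

Call:
{"method": "move_arm", "body": {
  "increments": [
    [-0.0118,0.0091,0,0],
    [-0.0236,0.0182,0,0],
    [-0.0236,0.0182,0,0],
    [-0.0236,0.0182,0,0],
    [-0.0236,0.0182,0,0],
    [-0.0236,0.0182,0,0],
    [-0.0236,0.0182,0,0],
    [-0.0236,0.0182,0,0],
    [-0.0236,0.0182,0,0],
    [-0.0236,0.0182,0,0],
    [-0.0236,0.0182,0,0],
    [-0.0236,0.0182,0,0],
    [-0.0118,0.0091,0,0],
    [0,0,0,0],
    [0,0,0,0]
  ]
}}

```text
time_s: 9.95
ee_pos: [0.5659, -0.2155, 0.1936]
eef_rot: [-3.141, -0.0, 1.25]
force: [0.3, 0.2, -3.5]
grip_width: 0.023
grip_force: 40.0
```

Call:
{"method": "move_arm", "body": {
  "increments": [
    [0,0,0.01,0],
    [0,0,0.02,0],
    [0,0,0.02,0],
    [0,0,0.01,0],
    [0,0,0.005,0],
    [0,0,0,0],
    [0,0,0,0]
  ]
}}

```text
time_s: 10.82
ee_pos: [0.5664, -0.2163, 0.1293]
eef_rot: [3.141, 0.0, 1.25]
force: [-0.0, -0.4, -3.9]
grip_width: 0.0234
grip_force: 40.0
```

```bash
python3 - <<'E'
from h import *
from station import telemetry,nets
np.set_printoptions(precision=4,suppress=True)
o=telemetry.get_obs(); print(o['time_s'],o['ee_pos'],o['force'],o['moment'],o['grip_width'],o['grip_force'])
im=cams.camera('side'); cv2.imwrite('pics/c3.png',cv2.resize(im[70:200,180:330],None,fx=4,fy=4,interpolation=3))
e=o['ee_pos']
print(proj('side',e),proj('side',e-[0,0,.0637]))
print([(np.round(d['centre'],1),round(d['conf'],2)) for d in nets.mark_of('side','round_gauge_mid')],[(np.round(d['centre'],1),round(d['conf'],2)) for d in nets.mark_of('side','pan_mid')])
E
```

```text
10.825 [ 0.5664 -0.2163  0.1293] [-0.03   -0.4059 -3.8507] [-0.0205 -0.0184  0.019 ] 0.023425603436244925 39.97690368880285
[249.0022 116.3373] [249.4807 140.0997]
[(array([248.9, 121.5]), 0.61), (array([233.7, 200.4]), 0.58)] [(array([250.7, 142.5]), 0.63)]
```

View pics/c3.png

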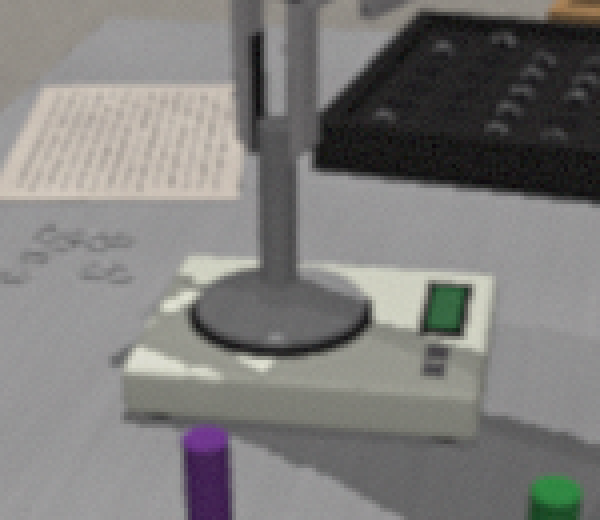

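The gauge hangs upright over the pan in column 249.7, against a pan centre of 250.2. Its foot is about 15 mm above the pan, so I'll lower it gently.

Call:
{"method": "move_arm", "body": {
  "increments": [
    [0,0,0.005,0],
    [0,0,0.004,0],
    [0,0,0.003,0],
    [0,0,0.001,0],
    [0,0,0,0],
    [0,0,0,0]
  ],
  "force": 25
}}

```text
time_s: 11.72
ee_pos: [0.5662, -0.2162, 0.1158]
eef_rot: [3.141, 0.0, 1.25]
force: [-0.7, 0.1, -4.0]
grip_width: 0.0234
grip_force: 25.0
```

Call:
{"method": "move_arm", "body": {
  "increments": [
    [0,0,0.001,0],
    [0,0,0.001,0],
    [0,0,0,0],
    [0,0,0,0]
  ]
}}

```text
time_s: 12.22
ee_pos: [0.5661, -0.2162, 0.1137]
eef_rot: [3.141, -0.0, 1.25]
force: [0.4, 0.6, -2.0]
grip_width: 0.0232
grip_force: 25.0
```

Call:
{"method": "move_arm", "body": {
  "increments": [
    [0,0,0.0005,0],
    [0,0,0,0],
    [0,0,0,0]
  ]
}}

```text
time_s: 12.6
ee_pos: [0.5663, -0.2163, 0.1136]
eef_rot: [3.141, 0.0, 1.25]
force: [-1.0, -0.1, 5.0]
grip_width: 0.023
grip_force: 25.0
```

The foot is on the pan, with the upward force now at 5 N. I'll ease the grip and open.

Call:
{"method": "move_arm", "body": {
  "increments": [
    [0,0,0,0],
    [0,0,0,0]
  ],
  "force": 5
}}

```text
time_s: 12.85
ee_pos: [0.5664, -0.2163, 0.1136]
eef_rot: [3.14, 0.0, 1.25]
force: [0.7, -0.7, 5.1]
grip_width: 0.0239
grip_force: 5.0
```

Call:
{"method": "move_arm", "body": {
  "increments": [
    [0,0,0,0],
    [0,0,0,0],
    [0,0,0,0],
    [0,0,0,0],
    [0,0,0,0],
    [0,0,0,0],
    [0,0,0,0],
    [0,0,0,0]
  ],
  "grip": 1
}}

```text
time_s: 13.85
ee_pos: [0.5661, -0.2162, 0.1132]
eef_rot: [3.142, -0.0, 1.25]
force: [0.2, 0.8, 0.0]
grip_width: 0.0938
grip_force: 0.0
```

Call:
{"method": "move_arm", "body": {
  "increments": [
    [0,0,-0.005,0],
    [0,0,-0.01,0],
    [0,0,-0.02,0],
    [0,0,-0.02,0],
    [0,0,-0.02,0],
    [0,0,-0.02,0],
    [0,0,-0.01,0],
    [0,0,0,0],
    [0,0,0,0]
  ]
}}

```text
time_s: 14.98
ee_pos: [0.5659, -0.2161, 0.2174]
eef_rot: [-3.141, -0.0, 1.25]
force: [-0.2, 0.1, 0.5]
grip_width: 0.094
grip_force: 0.0
```

```bash
python3 - <<'E'
from h import *
from station import telemetry,nets
o=telemetry.get_obs(); print(o['time_s'],o['ee_pos'],o['force'],o['grip_width'])
im=cams.camera('side'); cv2.imwrite('pics/c4.png',cv2.resize(im[70:330,170:340],None,fx=2.3,fy=2.3,interpolation=3))
print([(np.round(d['centre'],1),round(d['conf'],2)) for d in nets.mark_of('side','round_gauge_mid')],proj('side',[.566,-.217,.1025]))
E
```

```text
14.975 [ 0.56587207 -0.21607339  0.21738142] [-0.18173472  0.08602367  0.51720755] 0.09395496076830397
[(array([316. , 216.2]), 0.64), (array([247.5, 127.2]), 0.63), (array([235.5, 201.1]), 0.61)] [249.40833843 126.47113245]
```

View pics/c4.png

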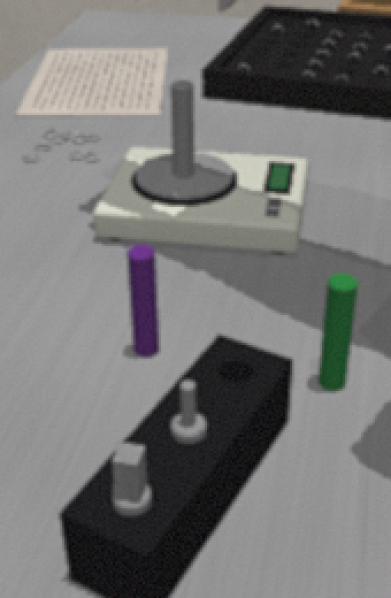

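The gauge stands upright in the middle of the pan, centre at side (249,126), released and with the gripper clear. The square and slim gauges are still in their wells. Handing in.

```bash
python3 -c "
from station import hand_in
print(hand_in())"
```

```text
the job is handed in; nothing more can be done
None
```

The job is handed in (no verdict was returned): at about 15 s of the 42 s allowed, the last picture showed the plain round gauge upright and released in the middle of the pan, with the square and slim gauges still in their wells.

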